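# Balance a lacquered letter-box door under the curing lamp

## Task

Take the freshly lacquered brass letter-box door by its knob from the wooden spraying stand and set it gently, knob up, on the red domed rest under the curing lamp so that it balances there level by itself. Then turn the lamp's red rotary switch fully to ON, leaving the door balanced and everything else on the bench where it is.

Things in the scene. Friction and masses are not known exactly. Their poses are not given: they have to be found in the camera images.
- door: loose brass letter-box door: plate 120 (x) x 90 (y) x 5 mm, flat back, round knob in one half of its front, black window with paper strip in the other; about 0.26 kg. Starts knob up on the spraying stand, overhanging it all round. Origin: on the back, under its balance point (mass centre 5 mm up); z out of the front, x from window to knob. Plate spans x -64 to +57, y -45 to +45 mm.
- door_knob (a point): centre of the top of the door's knob, the thing to hold it by: upright brass cylinder 24 mm in diameter, standing 32 mm up from the plate's front. It lies 26 mm along the door's x from the balance point and 37 mm above the back.
- spray_stand: fixed wooden spraying stand that carries the door at the start: foot disc 124 mm across, top disc 72 mm across whose top is 50 mm above the bench; origin under its centre on the bench.
- cure_station: fixed curing station: grey base plate (x -80 to 170, y -78 to 138 mm, 12 mm thick), a red domed rest on it at the origin, a slim column (24 mm thick, 417 mm tall) at x 135, y 100 mm, and from it an arm holding a lamp head straight above the rest. Origin on the bench under the rest's axis, z up.
- dome_crown (a point): highest point of the red silicone-covered rest, 100 mm above the bench. The rest is a post 90 mm in diameter ending in a half-sphere of 45 mm radius: a plate touches it at one spot only and tips about 1.4 degrees for each mm that its balance point lies off the crown.
- lamp_window (a point): centre of the lamp head's underside, 345 mm above the bench, 245 mm above the crown. The head is 84 mm (station x) x 104 mm (station y), 52 mm tall. It bars a tool pointing straight down at the rest: reach in beneath it leaning 30 to 45 degrees, e.g. with the gripper's body towards the robot.
- switch_box: fixed grey switch box of the lamp, 130 mm (x) x 120 mm (y), 34 mm high at its front (-x), 109 mm at its back: the top slopes at 30 degrees and carries a yellow plate with the rotary switch in its middle. Origin under its centre on the bench, z up; the switch's axis is the box's direction (-0.5, 0, 0.866).
- switch_grip (a point): middle of the top of the red switch handle, on its axis, 36 mm out from the sloping face: a bar 52 mm long, 13 mm thick, 30 mm high on a red disc 48 mm across, 8 mm thick. At OFF the bar points straight up the slope, at ON 60 degrees clockwise from that, seen facing the plate. The point turns with the handle: x along the bar to its white-marked end, z outward along the switch's axis.
- lamp_switch (a joint): angle of the rotary switch: 0 = OFF, 1.047 rad (60 degrees) = ON, growing clockwise seen from outside. A spring detent resists with up to about 0.1 N m and snaps the handle on to the nearer end from half way.
- lacquer_can: bystander, to be left where it is: spray can of lacquer with a blue label, 58 mm across, 165 mm tall, upright; origin under its centre
- polish_jar: bystander, to be left where it is: jar of brass polish with a green lid, 66 mm across, 62 mm tall; origin under its centre
- masking_tape: bystander, to be left where it is: yellow ring of masking tape lying flat, 92 mm across, 24 mm high; origin under its centre
- screwdriver: bystander, to be left where it is: screwdriver with a blue handle, 160 mm long, 26 mm thick, lying on the bench; origin under its middle
- screw_tray: bystander, to be left where it is: black open tray of small screws, 80 x 60 mm, 26 mm high; origin under its centre
- letter_bundle: bystander, to be left where it is: flat bundle of letters, 110 x 220 mm, 30 mm high; origin under its centre
- mug: bystander, to be left where it is: blue mug, 82 mm across, 95 mm tall; origin under its centre
- parcel_door: bystander, to be left where it is: finished larger brass door without a knob, 130 x 160 x 5 mm, lying flat on the bench; origin under its centre

How it is judged:
On the way, in this order (a step that is already met when the one before it is completed fails the run):
1. the door, held by its knob (tool point within 35 mm of the knob's top), is lifted off the spraying stand (distance between the grasp point and door_knob below 0.035 m and contact force between the fingers and door above 0.5 N and z of door in the frame of spray_stand above 0.065 m and contact force between door and spray_stand below 0.05 N and value of joint lamp_switch below 0.15 rad), for 0.1 s.
2. with the lamp still off, the door stands balanced level on the domed rest, let go and still (angle between door's own z axis and vertical below 0.15 rad and horizontal distance between door and dome_crown below 0.02 m and z of door in the frame of dome_crown between -0.008 and 0.008 m and contact force between door and cure_station above 0.5 N and contact force between the fingers and door below 0.1 N and linear speed of door below 0.03 m/s and angular speed of door below 0.3 rad/s and value of joint lamp_switch below 0.15 rad), for 0.4 s.
3. the lamp switch is turned to ON (value of joint lamp_switch above 0.95 rad), for 0.2 s.
At the end, for the whole second after the job is handed in: The door rests knob up on the dome alone: balance point within 20 mm of the crown horizontally and 8 mm in height, tilted less than 0.15 rad, still (under 0.03 m/s and 0.3 rad/s) and not touched by the fingers; the switch stands at more than 0.95 rad (ON) (angle between door's own z axis and vertical below 0.15 rad and horizontal distance between door and dome_crown below 0.02 m and z of door in the frame of dome_crown between -0.008 and 0.008 m and contact force between door and cure_station above 0.5 N and contact force between the fingers and door below 0.1 N and linear speed of door below 0.03 m/s and angular speed of door below 0.3 rad/s and value of joint lamp_switch above 0.95 rad).
It fails at once if the door is dropped: it moves faster than 0.4 m/s with no finger on it (linear speed of door above 0.4 m/s and contact force between the fingers and door below 0.05 N).
It fails at once if the door is slammed or pressed on the curing station with more than 40 N (contact force between door and cure_station above 40 N).
It fails at once if a bystander on the bench is pushed more than 25 mm from its place (distance of any of lacquer_can, polish_jar, masking_tape, screwdriver, screw_tray, letter_bundle, mug, parcel_door from where it was at the start of the episode above 0.025 m).
It also fails if it takes over 72 s, if anything falls off the work surface, if the arm or the gripper's body presses on something with over 40 N, if the wrist force passes 120 N, or if a joint passes its speed limit or range.

## Robot

A 6-joint arm with a two-finger parallel gripper is mounted at the origin on the work surface. World frame = base frame: x ahead of the robot, y to its left, z up, the work surface at z = 0. Lengths are in m, angles in rad, forces in N, time in s.
With the tool pointing down it reaches from about 0.425 to 1.125 m from the base axis. Payload 14.9 kg.
Tool frame: the origin (TCP) lies between the finger pads, 19 mm behind the fingertips; this is the grasp point; z points along the fingers, y is the line along which they close (so a half turn about z gives the same grasp; the last joint's range is limited). The gripper opens to 91 mm and grips with 3 to 60 N. Pads are 32 mm wide; open, the fingers measure 118 mm over their backs; the gripper's body (76 mm by 178 mm) begins 60 mm behind the grasp point.
Start: joints at [-1.318, 0.379, 1.734, -0, 1.028, -0.033], TCP at [0.197, -0.672, 0.233] pointing down, gripper open.
Joint ranges: [-2.77, 2.77], [-0.74, 2.19], [0, 2.66], [-1.06, 4.2], [0.31, 2.87], [-3.08, 3.08]. Speed limits (rad/s): [1.89, 1.89, 2.39, 3.14, 3.14, 3.14].

## Interface

Orientations are given as [roll, pitch, yaw] about the fixed x, y, z axes, in that order (R = Rz(yaw) Ry(pitch) Rx(roll)).
In Python, from cell import ctrl gives the robot as it stands.
- The arm moves only by the tool step_arm, never from a script. Its argument "increments" is a list of rows, each an object with "translation": the shift along the tool's x, y, z in m, a list of three; "turn": the turn, a rotation vector about the tool's x, y, z in rad, a list of three; "fingers": the opening, from -1 (shut) to 1 (fully open). In form: [{"translation": [x, y, z], "turn": [rx, ry, rz], "fingers": fingers}, ...]. A call has 1 to 20 rows; each row is the pose to reach, as a shift and turn from the pose commanded when the call began, along the tool's axes at that moment; what a row does not reach only later rows make up. A row lasts 1/8 s, in which the tool goes at most 62.5 mm and 10.7 degrees, less where a joint would pass 70% of its speed; a pose out of reach is approached as far as the arm can. A call with a gripper value outside its range is refused whole. The fingers move at their own pace and stop on an object; the grip force is fixed at half the most. Time passes only in rows, so rows that repeat a pose let the fingers close. It gives the time, the measured TCP pose, the force, the opening and the grip force at its end, in the units of the state.
- ctrl.state(): the state, without advancing time (a new reading comes with each control period).
- ctrl.get_image(name): name is "side" or "top" or "wrist"; returns the picture (480x640x3 uint8, red, green, blue); there is no depth.
- ctrl.camera_params(name): a dict with "K" (3x3 intrinsics, pixels), "R" (3x3) and "t" (3): a world point X has camera coordinates R X + t. Camera axes: x right, y down, z forward; pixel columns grow to the right and rows downward; lengths in m; the calibration is good to about 2 mm. A picture is of the moment at which its call begins: read the wrist's pose just before it. camera_params takes no time and is no camera call; for the wrist camera it gives the pose at the moment of the call.
- ctrl.hand_in(): hands the job in; it is judged then, once.
The state is a dict: "t": time; "joint_positions": joint angles; "qvel": joint speeds; "joint_efforts": joint torques, N m; "tcp_pos": TCP position; "tool_rot": TCP orientation; "ft_force": force on the tool from outside, world axes, zero at the start; "moment": the same for the moment, N m; "gripper_width": finger opening in m; "grip_force": force on a finger pad.
Only numpy, scipy, OpenCV 4.12 (cv2) and the standard library are available. Lean on these libraries where they do the work, as an engineer would, in place of code of your own. Each camera call takes 0.05 s, during which the arm holds its last target. There are 200 camera calls.

## Working session

There is one attempt and no reset: what is moved stays moved. The work goes in short steps, Python scripts to look and compute and a tool call to move; the robot and the scene stay as the last step left them, time stands still between calls to the robot, and variables do not carry over. Pictures are saved under pics/ and viewed, at most 10 in all, crops included, and the job is handed in when it is done.

Besides the shell and the picture viewer there is one more tool, called as name(argument=value, ...) on one line, values as JSON. step_arm: Moves the arm, as the interface text tells. Its arguments: {"type":"object","properties":{"increments":{"type":"array","items":{"type":"object","properties":{"translation":{"type":"array","items":{"type":"number"}},"turn":{"type":"array","items":{"type":"number"}},"fingers":{"type":"number"}}}}},"required":["increments"]}

```bash
mkdir -p pics; python3 - <<'E'
from cell import ctrl
import cv2
for n in("side","top"):
    cv2.imwrite(f"pics/{n}0.png",ctrl.get_image(n)[:,:,::-1]); p=ctrl.camera_params(n); print(n,p)
s=ctrl.state(); print(s["t"],s["tcp_pos"],s["tool_rot"],s["gripper_width"])
E
```

```text
side {'K': array([[437.94871646,   0.        , 325.08603728],
       [  0.        , 437.94871646, 244.02025136],
       [  0.        ,   0.        ,   1.        ]]), 'R': array([[-0.80156411, -0.59783766,  0.00922573],
       [-0.44365343,  0.58435243, -0.67948794],
       [ 0.4008324 , -0.54874617, -0.73362867]]), 't': array([0.42543661, 0.39307335, 1.21379025])}
top {'K': array([[508.81525107,   0.        , 325.31731302],
       [  0.        , 508.81525107, 239.7287725 ],
       [  0.        ,   0.        ,   1.        ]]), 'R': array([[ 7.74594131e-04, -9.99992963e-01, -3.67062118e-03],
       [-9.92994010e-01, -3.35433607e-04, -1.18164219e-01],
       [ 1.18162156e-01,  3.73643416e-03, -9.92987283e-01]]), 't': array([0.01205028, 0.57402627, 1.46085466])}
0.1 [ 0.19727265 -0.67128269  0.23216156] [-3.14060303e+00 -4.63089838e-05  2.85787630e-01] 0.09118930235891691
```

View pics/top0.png

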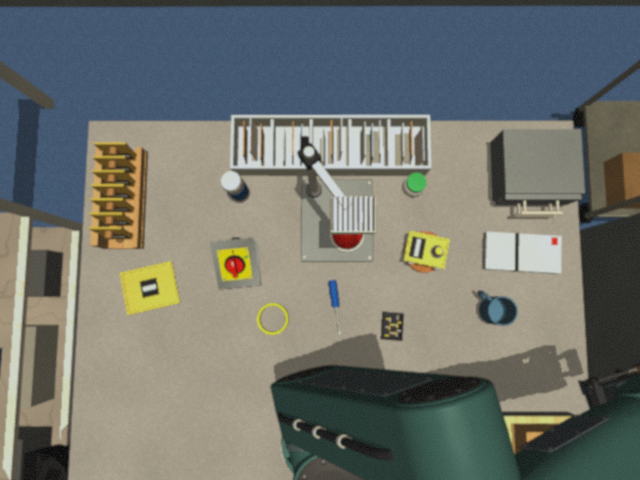

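View pics/side0.png

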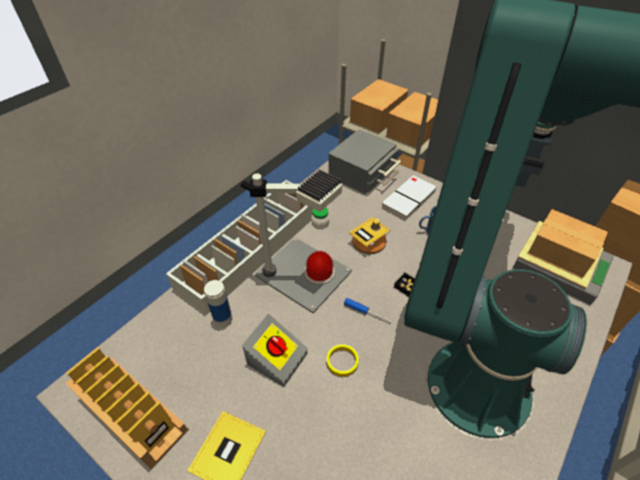

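Top shows the door at about (427,250) with its knob at (438,251), the dome at (347,238) half hidden by the lamp head at (353,214), and the switch at (235,264). Side shows the dome at (320,266), the knob at (372,231) and the switch at (277,346). I'll enlarge both.

```bash
python3 - <<'E'
import cv2
a=cv2.imread("pics/top0.png")[150:300,200:460]; cv2.imwrite("pics/t1.png",cv2.resize(a,None,fx=3,fy=3,interpolation=cv2.INTER_CUBIC))
a=cv2.imread("pics/side0.png")[165:390,230:400]; cv2.imwrite("pics/s1.png",cv2.resize(a,None,fx=2.6,fy=2.6,interpolation=cv2.INTER_CUBIC))
E
```

```text
(no output)
```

View pics/t1.png

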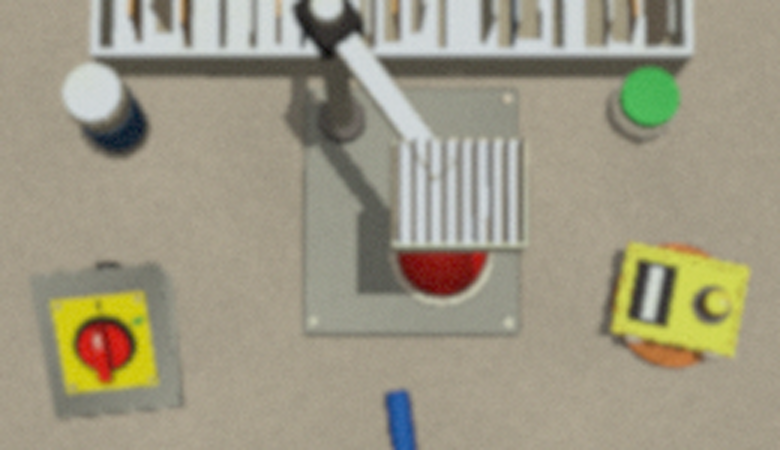

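View pics/s1.png

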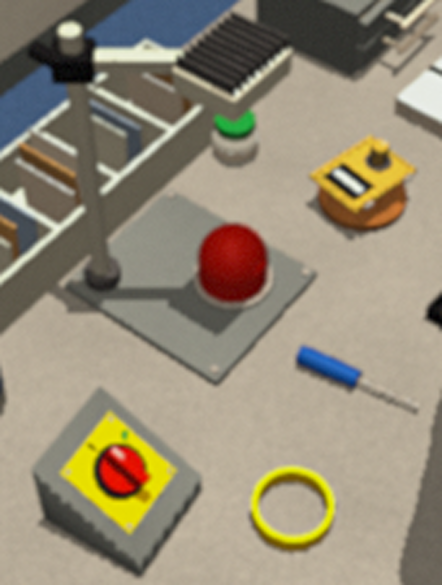

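Top crop: station corners are (305,333), (519,333), (518,88) and (307,88). Door corners are (627,243), (750,266), (737,357) and (611,333), with the knob top near (719,299). The box spans (33,275) to (183,403), and its switch bar points up the slope (OFF). The side crop shows the same features. I'll fit the poses now.

```bash
cat > h.py <<'E'
import numpy as np
from scipy.optimize import least_squares
from scipy.spatial.transform import Rotation as Ro
from cell import ctrl
def proj(p,X):
    c=X@p["R"].T+p["t"]; q=c@p["K"].T; return q[:,:2]/q[:,2:]
def fit(obs,x0):   # obs: list of (cam params, pts local, pixels); unknown x,y,yaw
    def W(s,P): return P@Ro.from_euler("z",s[2]).as_matrix().T+[s[0],s[1],0]
    f=lambda s:np.concatenate([(proj(p,W(s,np.array(P,float)))-np.array(U)).ravel() for p,P,U in obs])
    r=least_squares(f,x0,loss="soft_l1"); return r.x,f(r.x).reshape(-1,2)
def go(pos,rpy=None,lean=None,yaw=None):
    """translation, turn (tool axes) from the measured pose to a target"""
    s=ctrl.state(); R=Ro.from_euler("xyz",s["tool_rot"])
    T=Ro.from_euler("xyz",rpy) if rpy is not None else tool(lean,yaw)
    return np.round(R.inv().apply(np.array(pos)-s["tcp_pos"]),4),np.round((R.inv()*T).as_rotvec(),4)
def tool(lean,yaw): # yaw: heading of tool x / lean dir; lean>0 = body back towards robot
    return Ro.from_euler("z",yaw)*Ro.from_euler("y",-lean)*Ro.from_euler("x",np.pi)
E
python3 - <<'E'
from h import *
np.set_printoptions(precision=4,suppress=True)
t,s=ctrl.camera_params("top"),ctrl.camera_params("side")
T=lambda L:[(200+(u+.5)/3-.5,150+(v+.5)/3-.5) for u,v in L]
S=lambda L:[(230+(u+.5)/2.6-.5,165+(v+.5)/2.6-.5) for u,v in L]
z=.012; B=[(-.08,.138,z),(-.08,-.078,z),(.17,-.078,z),(.17,.138,z)]
tb=T([(305,333),(519,333),(518,88),(307,88)]); sb=S([(217,382),(315,270),(172,193),(67,288)])
z=.055; D=[(-.064,.045,z),(.057,.045,z),(.057,-.045,z),(-.064,-.045,z),(.026,0,.087)]
td=T([(627,243),(750,266),(737,357),(611,333),(719,299)]); sd=S([(310,178),(371,136),(414,173),(351,210),(380,146)])
X=[(.065,.06,.109),(.065,-.06,.109),(-.065,-.06,.034)]
tx=T([(33,275),(160,263),(183,403),(60,417)]); sx=S([(36,470),(100,390),(200,488)])
X4=X+[(-.065,.06,.034)]
for n,o,x0 in(("station",(B,tb,B,sb),(.7,0,0)),("door",(D,td,D,sd),(.6,-.25,-1.6)),("box",(X4,tx,X,sx),(.6,.25,0))):
    for o2 in([(t,o[0],o[1])],[(s,o[2],o[3])],[(t,o[0],o[1]),(s,o[2],o[3])]):
        r,e=fit(o2,x0); print(n,r,np.abs(e).mean(), e.round(1).tolist() if len(o2)>1 else "")
print("dome sphere proj", proj(t,np.array([[.7,0,.055]])))
print(tool(0,.2857).as_euler("xyz"))
E
```

```text
station [ 0.5929 -0.0527 -0.0019] 0.5252077438380809 
station [ 0.5889 -0.0479  0.0077] 1.0766388226142958 
station [ 0.5917 -0.0513 -0.0017] 0.8539113902587019 [[-1.1, 0.7], [0.4, 0.9], [0.0, -0.0], [-1.1, -0.1], [0.1, -0.6], [1.6, -0.1], [-0.5, -2.8], [-1.3, -2.3]]
door [ 0.543  -0.2841 -1.7535] 0.2580096556592565 
door [ 0.5421 -0.276  -1.8104] 0.6277130199595973 
door [ 0.543  -0.2827 -1.7639] 0.7704567827827631 [[-0.3, -0.5], [-0.1, -0.2], [-1.0, -0.0], [-0.4, -0.1], [-0.6, 0.9], [-0.5, -1.6], [-0.2, -1.2], [1.8, -2.4], [2.2, 0.2], [0.4, -1.0]]
box [0.5018 0.2665 0.1031] 0.17554081593089066 
box [0.4954 0.2808 0.0352] 0.9157929428294173 
box [0.5008 0.2683 0.1101] 1.3413748028000856 [[-1.1, 0.6], [-0.6, -0.1], [-0.4, 0.5], [-0.5, 0.4], [-1.2, -1.9], [0.3, -3.3], [1.2, -6.8]]
dome sphere proj [[329.5515 196.1352]]
[3.1416 0.     0.2857]
```

```bash
python3 - <<'E'
from h import *
T=tool(.61,-.184); z=T.apply([0,0,1])
g=np.array([.538,-.3096,.083]); p=g-.11*z+[0,0,.03]; print(p, T.as_euler("xyz"))
print(go(p,lean=.61,yaw=-.184))
E
```

```text
[ 0.4760483  -0.29807048  0.20316128] [ 3.14159265 -0.61       -0.184     ]
(array([ 0.3727, -0.2795,  0.0293]), array([-0.1442,  0.5988,  0.4547]))
```

step_arm(increments=[{"translation":[0.04,-0.03,0.0],"turn":[-0.014,0.06,0.045],"fingers":1},{"translation":[0.08,-0.06,0.0],"turn":[-0.03,0.13,0.1],"fingers":1},{"translation":[0.12,-0.09,0.0],"turn":[-0.045,0.19,0.145],"fingers":1},{"translation":[0.16,-0.12,0.0],"turn":[-0.06,0.26,0.195],"fingers":1},{"translation":[0.2,-0.15,0.0],"turn":[-0.077,0.32,0.245],"fingers":1},{"translation":[0.24,-0.18,0.01],"turn":[-0.09,0.385,0.29],"fingers":1},{"translation":[0.28,-0.21,0.015],"turn":[-0.108,0.45,0.34],"fingers":1},{"translation":[0.32,-0.24,0.02],"turn":[-0.123,0.51,0.39],"fingers":1},{"translation":[0.35,-0.263,0.025],"turn":[-0.135,0.56,0.425],"fingers":1},{"translation":[0.373,-0.28,0.029],"turn":[-0.144,0.599,0.455],"fingers":1},{"translation":[0.373,-0.28,0.029],"turn":[-0.144,0.599,0.455],"fingers":1},{"translation":[0.373,-0.28,0.029],"turn":[-0.144,0.599,0.455],"fingers":1},{"translation":[0.373,-0.28,0.029],"turn":[-0.144,0.599,0.455],"fingers":1}])

```text
t: 1.72
tcp_pos: [0.4761, -0.2987, 0.204]
tool_rot: [3.14, -0.611, -0.184]
ft_force: [0.3, 0.2, -0.0]
gripper_width: 0.0912
grip_force: 0.0
```

```bash
python3 - <<'E'
from h import *
import cv2
s=ctrl.state(); print(s["t"],s["tcp_pos"],s["tool_rot"],s["joint_positions"],s["ft_force"])
p=ctrl.camera_params("wrist"); np.savez("pics/w1.npz",**p); im=ctrl.get_image("wrist")[:,:,::-1]
cv2.imwrite("pics/w1.png",im)
D=np.array([(-.064,.045,.055),(.057,.045,.055),(.057,-.045,.055),(-.064,-.045,.055),(.026,0,.087)])
print(proj(p,D@Ro.from_euler("z",-1.755).as_matrix().T+[.543,-.284,0]).round(1)); print(-p["R"].T@p["t"])
E
```

```text
1.725 [ 0.47613163 -0.29871313  0.20404536] [ 3.14038734 -0.61072105 -0.18417529] [-0.73586792  0.06618734  2.2965059   0.92127209  0.38561663  0.21978326] [ 0.2563947   0.23195447 -0.04699266]
[[215.7 220.4]
 [349.6 220.5]
 [352.8 321. ]
 [205.5 320.9]
 [315.  256.8]]
[ 0.44702682 -0.29467661  0.36961796]
```

View pics/w1.png

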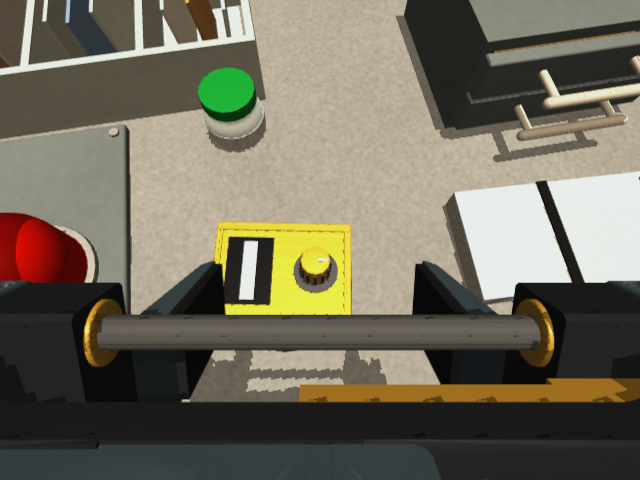

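The wrist view shows the door right-angled to the fingers, with the knob top at (316,258) against the predicted (315,257) and the corners about 3 px low. The fit is good, so I shift it about 1 mm and grasp.

```bash
python3 - <<'E'
from h import *
print(go([.537,-.3103,.084],lean=.61,yaw=-.184))
E
```

```text
(array([-1.810e-02,  1.000e-04,  1.339e-01]), array([ 0.0013, -0.0008, -0.0003]))
```

step_arm(increments=[{"translation":[-0.01,0,0.01],"turn":[0,0,0],"fingers":1},{"translation":[-0.018,0,0.03],"turn":[0,0,0],"fingers":1},{"translation":[-0.018,0,0.055],"turn":[0,0,0],"fingers":1},{"translation":[-0.018,0,0.08],"turn":[0,0,0],"fingers":1},{"translation":[-0.018,0,0.105],"turn":[0,0,0],"fingers":1},{"translation":[-0.018,0,0.122],"turn":[0,0,0],"fingers":1},{"translation":[-0.018,0,0.13],"turn":[0,0,0],"fingers":1},{"translation":[-0.018,0,0.134],"turn":[0,0,0],"fingers":1},{"translation":[-0.018,0,0.134],"turn":[0,0,0],"fingers":1},{"translation":[-0.018,0,0.134],"turn":[0,0,0],"fingers":1}])

```text
t: 3.02
tcp_pos: [0.5326, -0.3147, 0.0835]
tool_rot: [-3.122, -0.622, -0.184]
ft_force: [0.9, -0.4, 0.6]
gripper_width: 0.0911
grip_force: 0.0
```

```bash
python3 - <<'E'
from h import *
import cv2
s=ctrl.state(); print(s["t"],s["tcp_pos"],s["joint_positions"],s["ft_force"])
cv2.imwrite("pics/w2.png",ctrl.get_image("wrist")[150:400,120:480,::-1])
E
```

```text
3.025 [ 0.53257351 -0.31473925  0.08349996] [-0.69391156  0.39530255  2.20809976  1.60852859  0.3064381  -0.46885565] [ 0.899377   -0.43539293  0.59352108]
```

View pics/w2.png

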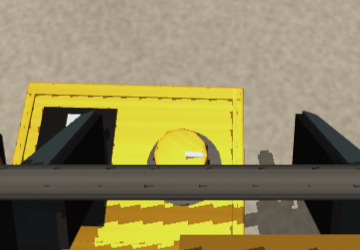

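Joint 5 hit its lower limit with this heading, so the pose fell about 5 mm short. Turning the tool's heading by +0.184 rad about the vertical moves the joint away from it.

step_arm(increments=[{"translation":[0,0,-0.002],"turn":[0.05,0,-0.075],"fingers":1},{"translation":[0,0,-0.002],"turn":[0.105,0,-0.151],"fingers":1},{"translation":[0,0,0],"turn":[0.105,0,-0.151],"fingers":1},{"translation":[0,0,0],"turn":[0.105,0,-0.151],"fingers":1},{"translation":[0,0,0],"turn":[0.105,0,-0.151],"fingers":1}])

```text
t: 3.7
tcp_pos: [0.5326, -0.3142, 0.0831]
tool_rot: [-3.125, -0.624, 0.001]
ft_force: [0.2, 0.6, -0.0]
gripper_width: 0.0915
grip_force: 0.0
```

```bash
python3 - <<'E'
from h import *
s=ctrl.state(); print(s["joint_positions"]); print(go([.537,-.3103,.084],lean=.61,yaw=0))
E
```

```text
[-0.73571136  0.41225896  2.1805098   1.41426738  0.42235985 -0.46765771]
(array([ 0.0041, -0.0039,  0.0019]), array([-0.0174, -0.0139,  0.001 ]))
```

step_arm(increments=[{"translation":[0.004,-0.004,0.001],"turn":[-0.017,-0.014,0.001],"fingers":1},{"translation":[0.004,-0.004,0.002],"turn":[-0.017,-0.014,0.001],"fingers":1},{"translation":[0.004,-0.004,0.002],"turn":[-0.017,-0.014,0.001],"fingers":1},{"translation":[0.004,-0.004,0.002],"turn":[-0.017,-0.014,0.001],"fingers":0},{"translation":[0.004,-0.004,0.002],"turn":[-0.017,-0.014,0.001],"fingers":-0.3},{"translation":[0.004,-0.004,0.002],"turn":[-0.017,-0.014,0.001],"fingers":-0.5},{"translation":[0.004,-0.004,0.002],"turn":[-0.017,-0.014,0.001],"fingers":-1},{"translation":[0.004,-0.004,0.002],"turn":[-0.017,-0.014,0.001],"fingers":-1},{"translation":[0.004,-0.004,0.002],"turn":[-0.017,-0.014,0.001],"fingers":-1},{"translation":[0.004,-0.004,0.002],"turn":[-0.017,-0.014,0.001],"fingers":-1},{"translation":[0.004,-0.004,0.002],"turn":[-0.017,-0.014,0.001],"fingers":-1}])

```text
t: 5.08
tcp_pos: [0.537, -0.3104, 0.0839]
tool_rot: [-3.141, -0.61, 0.001]
ft_force: [-0.4, 0.1, 0.2]
gripper_width: 0.0232
grip_force: 30.0
```

```bash
python3 - <<'E'
from h import *
s=ctrl.state(); print(s["joint_positions"][3:],s["grip_force"],s["gripper_width"],s["ft_force"],s["moment"]); print(go(s["tcp_pos"]+[-.02,0,.14],lean=.61,yaw=.1))
E
```

```text
[ 1.40104448  0.39148327 -0.4355574 ] 30.000015199184418 0.02322274331290046 [-0.39053447  0.14961188  0.17888802] [0.18283444 0.38010386 0.08036314]
(array([ 6.380e-02, -1.000e-04, -1.262e-01]), array([ 0.0563, -0.    , -0.0812]))
```

step_arm(increments=[{"translation":[0.003,0,-0.004],"turn":[0,0,0],"fingers":-1},{"translation":[0.009,0,-0.012],"turn":[0,0,0],"fingers":-1},{"translation":[0.017,0,-0.025],"turn":[0,0,0],"fingers":-1},{"translation":[0.029,0,-0.041],"turn":[0,0,0],"fingers":-1},{"translation":[0.043,0,-0.061],"turn":[0,0,0],"fingers":-1},{"translation":[0.057,0,-0.082],"turn":[0,0,0],"fingers":-1},{"translation":[0.069,0,-0.098],"turn":[0,0,0],"fingers":-1},{"translation":[0.077,0,-0.11],"turn":[0,0,0],"fingers":-1},{"translation":[0.08,0,-0.115],"turn":[0,0,0],"fingers":-1},{"translation":[0.08,0,-0.115],"turn":[0,0,0],"fingers":-1}])

```text
t: 6.32
tcp_pos: [0.5366, -0.3105, 0.2241]
tool_rot: [3.142, -0.61, 0.001]
ft_force: [-0.5, -0.3, -2.8]
gripper_width: 0.0233
grip_force: 30.0
```

```bash
python3 - <<'E'
from h import *
import cv2
s=ctrl.state(); print(s["t"],s["tcp_pos"],s["tool_rot"],s["joint_positions"],s["ft_force"])
im={n:ctrl.get_image(n)[:,:,::-1] for n in("wrist","side","top")}
cv2.imwrite("pics/c3.png",np.hstack([cv2.resize(im["side"][140:300,300:440],None,fx=2.5,fy=2.5),cv2.resize(im["top"][200:320,380:500],(400,400)) ]))
p=ctrl.camera_params("wrist"); np.savez("pics/w3.npz",**p); cv2.imwrite("pics/w3.png",im["wrist"])
for a in(-1.755,): 
    k=s["tcp_pos"]+[0,0,.003]
    D=np.array([(-.064,.045,-.032),(.057,.045,-.032),(.057,-.045,-.032),(-.064,-.045,-.032),(.026,0,0)])-[.026,0,0]
    for n in("side","top","wrist"): print(n,proj(ctrl.camera_params(n),D@Ro.from_euler("z",a).as_matrix().T+k).round(1).tolist())
E
```

```text
6.325 [ 0.53661906 -0.31051399  0.2240593 ] [ 3.14154832e+00 -6.10116075e-01  1.04585913e-03] [-0.71490354  0.14400682  2.15845355  0.86418944  0.51713831  0.1569775 ] [-0.53206856 -0.32472905 -2.75639969]
side [[351.3, 201.6], [376.4, 185.7], [396.5, 198.7], [371.4, 215.7], [381.0, 188.8]]
top [[417.5, 223.7], [463.0, 232.1], [457.7, 265.8], [411.8, 257.3], [451.6, 245.4]]
wrist [[173.4, 210.3], [387.4, 247.8], [363.5, 428.8], [114.6, 377.3], [315.2, 307.9]]
```

View pics/c3.png

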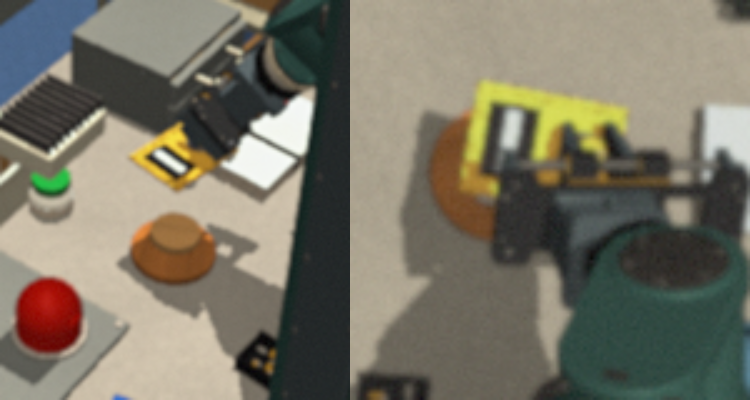

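The door hangs level from the knob at the predicted place: top-crop corners (483,82) and (628,107) match the prediction. I'll measure its pose in the hand from the wrist image by colour, along with the dome.

```bash
python3 - <<'E'
import cv2,numpy as np
for n in("w1","w3"):
    im=cv2.imread(f"pics/{n}.png"); h=cv2.cvtColor(im,cv2.COLOR_BGR2HSV)
    m=cv2.inRange(h,(22,120,90),(35,255,255)); m[340 if n=="w1" else 470:]=0
    k,l,st,_=cv2.connectedComponentsWithStats(m); i=1+np.argmax(st[1:,4]); c=cv2.findContours((l==i).astype(np.uint8),0,2)[0][0]
    print(n,st[i],cv2.approxPolyDP(cv2.convexHull(c),3,True)[:,0].tolist())
E
```

```text
w1 [ 214  222  137   93 7964] [[218, 223], [350, 225], [350, 314], [225, 314], [214, 260]]
w3 [ 148  214  241  101 8989] [[148, 300], [179, 214], [388, 252], [384, 281], [378, 289], [340, 311], [293, 314]]
```

step_arm(increments=[{"translation":[0.002,-0.004,0.002],"turn":[0.01,0,-0.014],"fingers":-1},{"translation":[0.006,-0.013,0.005],"turn":[0.03,0,-0.043],"fingers":-1},{"translation":[0.011,-0.026,0.009],"turn":[0.062,0,-0.089],"fingers":-1},{"translation":[0.016,-0.039,0.014],"turn":[0.093,0,-0.133],"fingers":-1},{"translation":[0.021,-0.051,0.018],"turn":[0.12,0,-0.172],"fingers":-1},{"translation":[0.024,-0.058,0.021],"turn":[0.137,0,-0.196],"fingers":-1},{"translation":[0.025,-0.0605,0.022],"turn":[0.143,0,-0.205],"fingers":-1},{"translation":[0.025,-0.0605,0.022],"turn":[0.143,0,-0.205],"fingers":-1},{"translation":[0.025,-0.0605,0.022],"turn":[0.143,0,-0.205],"fingers":-1}])

```text
t: 7.6
tcp_pos: [0.5696, -0.2502, 0.2203]
tool_rot: [-3.142, -0.61, 0.25]
ft_force: [0.1, 0.4, -2.0]
gripper_width: 0.0233
grip_force: 30.0
```

```bash
python3 - <<'E'
from h import *
import cv2
s=ctrl.state(); print(s["t"],s["tcp_pos"],s["tool_rot"],s["joint_positions"])
p=ctrl.camera_params("wrist"); np.savez("pics/w4.npz",**p); cv2.imwrite("pics/w4.png",ctrl.get_image("wrist")[:,:,::-1])
S=np.array([(-.08,.138,.012),(-.08,-.078,.012),(.17,-.078,.012),(.17,.138,.012),(0,0,.055)])+[.5925,-.0525,0]
print(proj(p,S).round(1).tolist()); w1=np.load("pics/w1.npz"); print(proj(w1,S).round(1).tolist())
k=s["tcp_pos"]+[0,0,.003]; D=np.array([(-.064,.045,-.032),(.057,.045,-.032),(.057,-.045,-.032),(-.064,-.045,-.032),(.026,0,0)])-[.026,0,0]
print(proj(p,D@Ro.from_euler("z",-1.755+s["tool_rot"][2]).as_matrix().T+k).round(1).tolist())
E
```

```text
7.6 [ 0.56960659 -0.2501889   0.22028046] [-3.14158542 -0.60999858  0.25047055] [-0.6305589   0.17494494  2.13002305  0.88141853  0.60978166  0.00596516]
[[-30.4, 318.8], [176.7, 377.1], [257.9, 153.6], [85.8, 115.2], [112.8, 263.6]]
[[-121.8, 388.9], [128.1, 342.5], [125.5, 120.6], [-73.6, 150.0], [12.4, 261.2]]
[[173.8, 210.8], [387.1, 248.0], [363.4, 428.2], [115.5, 377.3], [315.3, 307.9]]
```

View pics/w4.png

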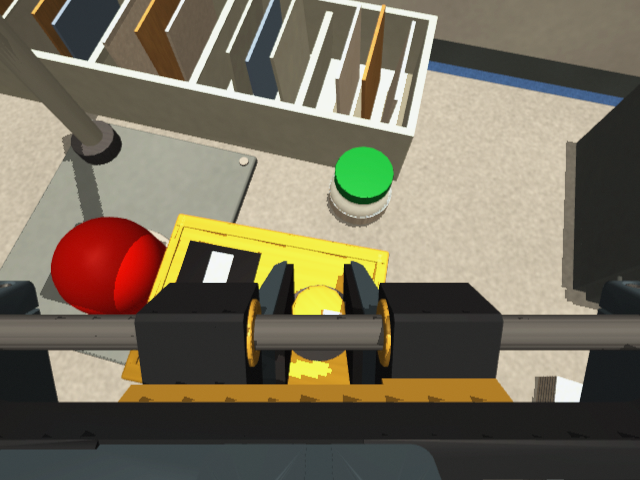

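The station's far corner appears at (257,157), 3 px below the prediction. The door plate shows the same offset, so it is a common camera bias. Next I'll fit the dome's limb at left and top in the same image.

```bash
python3 - <<'E'
from h import *
import cv2
im=cv2.imread("pics/w4.png"); h=cv2.cvtColor(im,cv2.COLOR_BGR2HSV)
m=cv2.inRange(h,(0,120,40),(8,255,255))|cv2.inRange(h,(172,120,40),(180,255,255))
k,l,st,_=cv2.connectedComponentsWithStats(m); i=1+np.argmax(st[1:,4]); print(st[i])
c=max(cv2.findContours((l==i).astype(np.uint8),0,cv2.CHAIN_APPROX_NONE)[0],key=len)[:,0].astype(float)
p=np.load("pics/w4.npz"); C=-p["R"].T@p["t"]
for b in((0,0),(0,3.5),(2,3)):
  for vm in(250,270,285):
    q=c[(c[:,1]<vm)&(c[:,0]<140)]-b
    d=np.c_[q,np.ones(len(q))]@np.linalg.inv(p["K"]).T@p["R"]; d/=np.linalg.norm(d,axis=1)[:,None]
    f=lambda s:np.linalg.norm(np.cross(d,np.array([s[0],s[1],.055])-C),axis=1)-.0453
    r=least_squares(f,(.59,-.05),loss="soft_l1",f_scale=.001); print(b,vm,r.x,np.abs(r.fun).mean())
E
```

```text
[  51  217  115   98 8738]
(0, 0) 250 [ 0.58907645 -0.05225225] 0.00028197820690811657
(0, 0) 270 [ 0.58924429 -0.05264549] 0.00031295389691918257
(0, 0) 285 [ 0.58935502 -0.0527991 ] 0.0003240776366381736
(0, 3.5) 250 [ 0.59229308 -0.05084871] 0.00026215321108048897
(0, 3.5) 270 [ 0.59241977 -0.05115119] 0.0002729379043098979
(0, 3.5) 285 [ 0.59248693 -0.05124537] 0.0002687078579926718
(2, 3) 250 [ 0.59138552 -0.04936625] 0.0002763686511313762
(2, 3) 270 [ 0.59152991 -0.04970737] 0.0002929437455726254
(2, 3) 285 [ 0.59161    -0.04981889] 0.00028900132249424517
```

```bash
python3 - <<'E'
from h import *
for P,y in(([.57,-.24,.18],.26),([.575,-.20,.143],.3),([.5865,-.138,.143],.35),([.5975,-.0764,.143],.4)): print(*go(P,lean=.61,yaw=y))
E
```

```text
[-0.0207 -0.0098  0.0347] [ 0.0055  0.     -0.0077]
[-0.0298 -0.0473  0.0735] [ 0.0284  0.     -0.0405]
[-0.0081 -0.1045  0.0887] [ 0.0571  0.     -0.0815]
[ 0.0132 -0.1615  0.1035] [ 0.0857  0.     -0.1225]
```

step_arm(increments=[{"translation":[-0.006,-0.003,0.01],"turn":[0.002,0,-0.002],"fingers":-1},{"translation":[-0.0145,-0.007,0.024],"turn":[0.004,0,-0.005],"fingers":-1},{"translation":[-0.021,-0.012,0.038],"turn":[0.008,0,-0.01],"fingers":-1},{"translation":[-0.025,-0.026,0.054],"turn":[0.017,0,-0.023],"fingers":-1},{"translation":[-0.029,-0.039,0.068],"turn":[0.024,0,-0.034],"fingers":-1},{"translation":[-0.03,-0.047,0.0735],"turn":[0.028,0,-0.04],"fingers":-1},{"translation":[-0.027,-0.055,0.0755],"turn":[0.032,0,-0.046],"fingers":-1},{"translation":[-0.02,-0.072,0.08],"turn":[0.041,0,-0.058],"fingers":-1},{"translation":[-0.0135,-0.09,0.085],"turn":[0.05,0,-0.071],"fingers":-1},{"translation":[-0.008,-0.1045,0.0887],"turn":[0.057,0,-0.0815],"fingers":-1},{"translation":[-0.001,-0.123,0.0935],"turn":[0.066,0,-0.095],"fingers":-1},{"translation":[0.006,-0.142,0.0985],"turn":[0.076,0,-0.1085],"fingers":-1},{"translation":[0.011,-0.155,0.102],"turn":[0.082,0,-0.118],"fingers":-1},{"translation":[0.0132,-0.1615,0.1035],"turn":[0.0857,0,-0.1225],"fingers":-1},{"translation":[0.0132,-0.1615,0.1035],"turn":[0.0857,0,-0.1225],"fingers":-1},{"translation":[0.0132,-0.1615,0.1035],"turn":[0.0857,0,-0.1225],"fingers":-1}])

```text
t: 9.65
tcp_pos: [0.5975, -0.0765, 0.143]
tool_rot: [3.142, -0.61, 0.4]
ft_force: [-1.0, 0.4, -2.6]
gripper_width: 0.0232
grip_force: 30.0
```

```bash
python3 - <<'E'
from h import *
import cv2
s=ctrl.state(); print(s["t"],s["tcp_pos"],s["tool_rot"],s["joint_positions"],s["ft_force"],s["moment"])
a=ctrl.get_image("side")[170:320,230:400,::-1]; cv2.imwrite("pics/c5.png",cv2.resize(a,None,fx=4,fy=4,interpolation=cv2.INTER_CUBIC))
print(go([.5975,-.0764,.133],lean=.61,yaw=.4))
E
```

```text
9.65 [ 0.59750427 -0.07649245  0.1429865 ] [ 3.1415814  -0.60996818  0.40000419] [-0.32489973  0.26591376  2.21334157  1.15894761  0.42737091 -0.18046786] [-0.9790279   0.39520651 -2.55170107] [-0.27761603  0.43558546 -0.04537649]
(array([-0.0057, -0.0002,  0.0082]), array([ 0.0001,  0.    , -0.0002]))
```

View pics/c5.png

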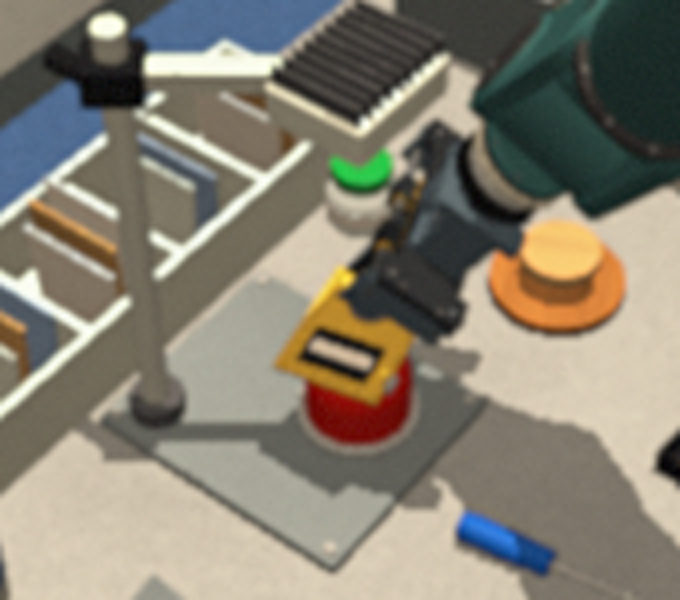

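The door hangs level over the red dome, clear of the lamp head. Lowering gently.

step_arm(increments=[{"translation":[-0.0011,0,0.0016],"turn":[0,0,0],"fingers":-1},{"translation":[-0.0023,0,0.0033],"turn":[0,0,0],"fingers":-1},{"translation":[-0.0032,0,0.0045],"turn":[0,0,0],"fingers":-1},{"translation":[-0.004,0,0.0057],"turn":[0,0,0],"fingers":-1},{"translation":[-0.0046,0,0.0066],"turn":[0,0,0],"fingers":-1},{"translation":[-0.0046,0,0.0066],"turn":[0,0,0],"fingers":-1},{"translation":[-0.0046,0,0.0066],"turn":[0,0,0],"fingers":-1}])

```text
t: 10.58
tcp_pos: [0.5976, -0.0761, 0.135]
tool_rot: [-3.142, -0.61, 0.4]
ft_force: [0.8, -0.0, -1.6]
gripper_width: 0.0234
grip_force: 30.0
```

```bash
python3 - <<'E'
from h import *
s=ctrl.state(); print(s["t"],s["tcp_pos"],s["ft_force"],s["moment"])
E
```

```text
10.575 [ 0.59756982 -0.07613046  0.13501399] [ 0.8035145  -0.03516865 -1.57096161] [-0.23898185  0.48046498  0.01512079]
```

step_arm(increments=[{"translation":[-0.0003,0,0.0004],"turn":[0,0,0],"fingers":-1},{"translation":[-0.0006,0,0.0008],"turn":[0,0,0],"fingers":-1},{"translation":[-0.0009,0,0.0012],"turn":[0,0,0],"fingers":-1},{"translation":[-0.0009,0,0.0012],"turn":[0,0,0],"fingers":-1}])

```text
t: 11.08
tcp_pos: [0.5976, -0.0762, 0.1337]
tool_rot: [-3.142, -0.61, 0.4]
ft_force: [-2.2, -0.5, 3.0]
gripper_width: 0.0231
grip_force: 30.0
```

```bash
python3 - <<'E'
from h import *
import cv2
s=ctrl.state(); print(s["t"],s["tcp_pos"],s["ft_force"],s["moment"])
E
```

```text
11.075 [ 0.59763713 -0.07618058  0.1336627 ] [-2.17056322 -0.45763277  3.04459825] [-0.00178454  0.34437251  0.01542515]
```

Contact of about 5 N, so I release slowly.

step_arm(increments=[{"translation":[0.0002,0,-0.0003],"turn":[0,0,0],"fingers":-0.48},{"translation":[0.0002,0,-0.0003],"turn":[0,0,0],"fingers":-0.45},{"translation":[0.0002,0,-0.0003],"turn":[0,0,0],"fingers":-0.42},{"translation":[0.0002,0,-0.0003],"turn":[0,0,0],"fingers":-0.38},{"translation":[0.0002,0,-0.0003],"turn":[0,0,0],"fingers":-0.3},{"translation":[0.0002,0,-0.0003],"turn":[0,0,0],"fingers":-0.15},{"translation":[0.0002,0,-0.0003],"turn":[0,0,0],"fingers":0.05},{"translation":[0.0002,0,-0.0003],"turn":[0,0,0],"fingers":0.2},{"translation":[0.0002,0,-0.0003],"turn":[0,0,0],"fingers":0.2}])

```text
t: 12.2
tcp_pos: [0.5975, -0.0762, 0.1338]
tool_rot: [-3.142, -0.61, 0.4]
ft_force: [-0.5, 0.3, 0.5]
gripper_width: 0.0549
grip_force: 0.0
```

```bash
python3 - <<'E'
from h import *
import cv2
s=ctrl.state(); print(s["t"],s["tcp_pos"],s["gripper_width"],s["ft_force"],s["moment"])
a=ctrl.get_image("side")[225:295,280:350,::-1]; b=ctrl.get_image("wrist")[150:400,120:480,::-1]
cv2.imwrite("pics/c6.png",np.hstack([cv2.resize(a,(400,400),interpolation=cv2.INTER_CUBIC),cv2.resize(b,(400,400))]))
E
```

```text
12.2 [ 0.59750293 -0.07617692  0.13384044] 0.05485202019822565 [-0.48750529  0.26164883  0.47584797] [-0.1239663   0.27746024  0.06140047]
```

View pics/c6.png

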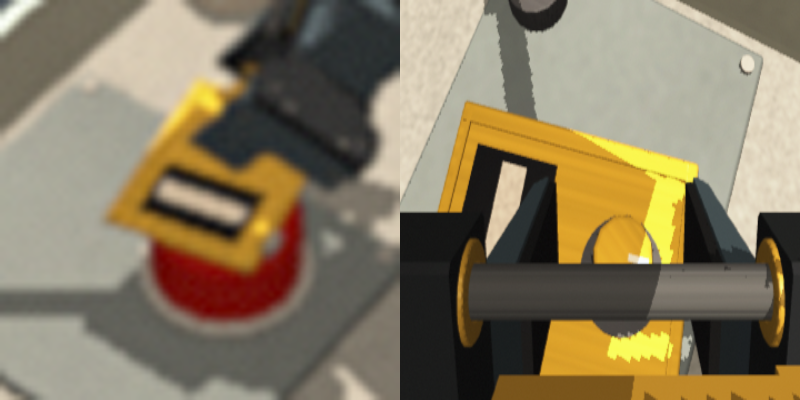

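The door stands level on the dome with the fingers open around the knob and no force on the tool. I retreat backwards, staying under the lamp.

step_arm(increments=[{"translation":[0.0015,0,-0.002],"turn":[0,0,0],"fingers":0.2},{"translation":[0.0029,0,-0.0041],"turn":[0,0,0],"fingers":0.2},{"translation":[-0.004,0,-0.01],"turn":[0,0,0],"fingers":0.2},{"translation":[-0.0124,0,-0.0172],"turn":[0,0,0],"fingers":0.2},{"translation":[-0.023,0,-0.028],"turn":[0,0,0],"fingers":0.2},{"translation":[-0.0341,0,-0.0385],"turn":[0,0,0],"fingers":0.2},{"translation":[-0.048,0,-0.053],"turn":[0,0,0],"fingers":0.2},{"translation":[-0.0623,0,-0.068],"turn":[0,0,0],"fingers":0.2},{"translation":[-0.076,0,-0.083],"turn":[0,0,0],"fingers":0.2},{"translation":[-0.0894,0,-0.0991],"turn":[0,0,0],"fingers":0.2},{"translation":[-0.1107,0,-0.1384],"turn":[0,0,0],"fingers":0.2},{"translation":[-0.1107,0,-0.1384],"turn":[0,0,0],"fingers":0.2},{"translation":[-0.1107,0,-0.1384],"turn":[0,0,0],"fingers":0.2}])

```text
t: 13.92
tcp_pos: [0.4409, -0.1428, 0.184]
tool_rot: [3.141, -0.61, 0.4]
ft_force: [0.6, -0.7, -0.2]
gripper_width: 0.0545
grip_force: 0.0
```

```bash
python3 - <<'E'
from h import *
import cv2
s=ctrl.state(); print(s["t"],s["tcp_pos"],s["tool_rot"],s["joint_positions"])
D=np.array([(-.064,.045,.005),(.057,.045,.005),(.057,-.045,.005),(-.064,-.045,.005)])@Ro.from_euler("z",-1.355).as_matrix().T+[.592,-.0515,.1]
for n in("side","wrist"):
    p=ctrl.camera_params(n); im=ctrl.get_image(n)[:,:,::-1]; cv2.imwrite(f"pics/{n}7.png",im); np.savez(f"pics/{n}7.npz",**p)
    P=proj(p,D); print(n,P.round(1).tolist())
    h=cv2.cvtColor(im,cv2.COLOR_BGR2HSV); m=cv2.inRange(h,(15,110,60),(35,255,255))
    z=np.zeros_like(m); cv2.fillConvexPoly(z,cv2.convexHull(P.astype(np.int32)),255); m&=cv2.dilate(z,np.ones((25,25)))
    c=cv2.findContours(m,0,1)[0]; c=max(c,key=cv2.contourArea); print(cv2.approxPolyDP(cv2.convexHull(c),1.5,True)[:,0].tolist())
# switch geometry
T=Ro.from_euler("z",.10); o=np.array([.502,.2665,0]); ax=T.apply([-.5,0,.866]); print("grip",o+T.apply([0,0,.0715])+.036*ax,"axis",ax)
E
```

```text
13.925 [ 0.44089469 -0.14283074  0.18404503] [ 3.1409393  -0.61041782  0.39986038] [-0.63464027 -0.00431831  2.42241796  0.99092325  0.6293535  -0.26198099]
side [[298.1, 262.4], [314.6, 237.1], [339.6, 245.5], [324.2, 271.7]]
[[314, 239], [323, 240], [338, 247], [324, 272], [299, 263]]
wrist [[222.5, 52.5], [364.8, 73.2], [347.5, 166.7], [190.6, 141.3]]
[[224, 55], [249, 57], [363, 77], [363, 87], [347, 168], [345, 170], [193, 142], [194, 134]]
grip [0.48408993 0.264703   0.102676  ] axis [-0.49750208 -0.04991671  0.866     ]
```

The door's corners in both views match the level, centred prediction to about 1 mm. For the switch, I'll push the upper end of the bar sideways (to -y) with shut fingers.

```bash
cat >> h.py <<'E'
def sw(l,sl=.028,n=.013,lean=.25,yaw=.1,o=(.502,.2665)):
    T=Ro.from_euler("z",.10); tip=np.array([*o,.0715])+T.apply(sl*np.array([.866,0,.5])+n*np.array([-.5,0,.866])+[0,l,0])
    return tip-.019*tool(lean,yaw).apply([0,0,1])
E
python3 - <<'E'
from h import *
np.set_printoptions(suppress=True)
P=sw(.030); print(P)
for p,l,y in(([.455,-.12,.20],.3,-.1),([.47,0,.21],.3,0),([.465,.15,.21],.3,.1),(P+[0,0,.08],.25,.1)): print(*go(p,lean=l,yaw=y))
E
```

```text
[0.51198714 0.29765268 0.11516734]
[ 0.027  -0.0151 -0.0011] [-0.2213 -0.3032  0.4515]
[ 0.0824 -0.1198  0.0254] [-0.1772 -0.3056  0.3613]
[ 0.1266 -0.2598  0.0564] [-0.1331 -0.3075  0.2711]
[ 0.2007 -0.3774  0.1263] [-0.1264 -0.3571  0.2747]
```

step_arm(increments=[{"translation":[0.004,-0.002,-0.02],"turn":[-0.03,-0.04,0.06],"fingers":0.2},{"translation":[0.01,-0.005,-0.02],"turn":[-0.08,-0.11,0.16],"fingers":0},{"translation":[0.017,-0.009,-0.015],"turn":[-0.14,-0.19,0.28],"fingers":-0.5},{"translation":[0.027,-0.015,-0.005],"turn":[-0.2,-0.27,0.4],"fingers":-1},{"translation":[0.04,-0.04,0.006],"turn":[-0.21,-0.3,0.43],"fingers":-1},{"translation":[0.061,-0.08,0.015],"turn":[-0.195,-0.305,0.4],"fingers":-1},{"translation":[0.082,-0.12,0.025],"turn":[-0.177,-0.306,0.361],"fingers":-1},{"translation":[0.097,-0.166,0.036],"turn":[-0.162,-0.306,0.331],"fingers":-1},{"translation":[0.112,-0.213,0.046],"turn":[-0.148,-0.307,0.301],"fingers":-1},{"translation":[0.127,-0.26,0.056],"turn":[-0.133,-0.3075,0.271],"fingers":-1},{"translation":[0.151,-0.3,0.08],"turn":[-0.131,-0.324,0.272],"fingers":-1},{"translation":[0.176,-0.338,0.103],"turn":[-0.129,-0.34,0.273],"fingers":-1},{"translation":[0.192,-0.364,0.118],"turn":[-0.127,-0.352,0.274],"fingers":-1},{"translation":[0.201,-0.377,0.126],"turn":[-0.126,-0.357,0.275],"fingers":-1},{"translation":[0.201,-0.377,0.126],"turn":[-0.126,-0.357,0.275],"fingers":-1},{"translation":[0.201,-0.377,0.126],"turn":[-0.126,-0.357,0.275],"fingers":-1},{"translation":[0.201,-0.377,0.126],"turn":[-0.126,-0.357,0.275],"fingers":-1}])

```text
t: 16.15
tcp_pos: [0.5119, 0.2962, 0.1959]
tool_rot: [-3.141, -0.25, 0.099]
ft_force: [-0.1, 0.7, 0.3]
gripper_width: 0.0003
grip_force: 0.0
```

```bash
python3 - <<'E'
from h import *
import cv2
s=ctrl.state(); print(s["t"],s["joint_positions"],s["gripper_width"])
p=ctrl.camera_params("wrist"); cv2.imwrite("pics/w8.png",ctrl.get_image("wrist")[:,:,::-1]); np.savez("pics/w8.npz",**p)
T=Ro.from_euler("z",.1); c=np.array([.502,.2665,.0715]); ax=lambda a,n,l=0:c+T.apply(a*np.array([.866,0,.5])+n*np.array([-.5,0,.866])+[0,l,0])
print("bar ends top, axis, finger tip:",proj(p,np.array([ax(.026,.036),ax(-.026,.036),ax(0,.036),ax(.075,0,.06),ax(.075,0,-.06)])).round(1).tolist(), proj(p,[s["tcp_pos"]+.019*tool(.25,.1).apply([0,0,1])]).round(1))
print(go(sw(.03)+[0,0,.03],lean=.25,yaw=.1),go(sw(.03),lean=.25,yaw=.1))
E
```

```text
16.15 [ 0.5287147   0.18393649  2.08884949 -0.1716613   0.64749139  2.12625922] 0.00026541334509974244
bar ends top, axis, finger tip: [[360.0, 299.5], [356.0, 356.5], [357.9, 329.4], [268.6, 207.1], [449.2, 207.0]] [[315.2 292.8]]
(array([-0.0125, -0.0013,  0.0492]), array([ 0.    , -0.0004, -0.0012])) (array([-0.0199, -0.0013,  0.0783]), array([ 0.    , -0.0004, -0.0012]))
```

View pics/w8.png

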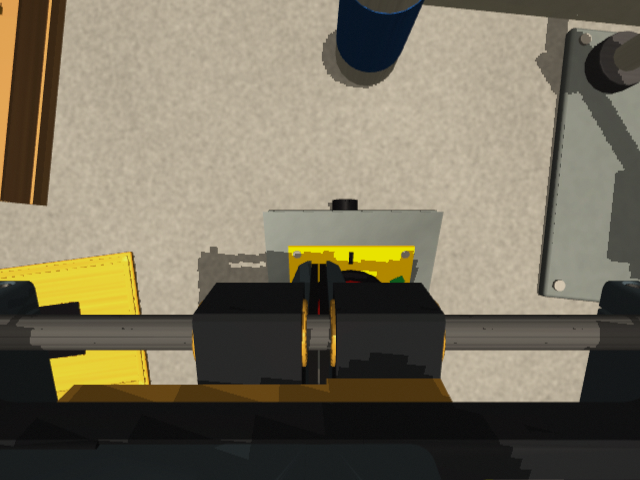

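The wrist view shows the box back edge at (265,210)–(442,212) and the "I" tick at (351,257). That puts the box about 4 mm further left (+y) than the fit, so I correct and descend beside the bar.

```bash
python3 - <<'E'
from h import *
for l in(.03,.02,.01,.0): print(go(sw(l,o=(.502,.2705)),lean=.25,yaw=.1)[0])
E
```

```text
[-0.0195 -0.0053  0.0784]
[-0.0195  0.0047  0.0784]
[-0.0195  0.0147  0.0784]
[-0.0195  0.0247  0.0784]
```

step_arm(increments=[{"translation":[-0.003,-0.005,0.01],"turn":[0,0,0],"fingers":-1},{"translation":[-0.007,-0.0053,0.028],"turn":[0,0,0],"fingers":-1},{"translation":[-0.012,-0.0053,0.048],"turn":[0,0,0],"fingers":-1},{"translation":[-0.016,-0.0053,0.065],"turn":[0,0,0],"fingers":-1},{"translation":[-0.018,-0.0053,0.073],"turn":[0,0,0],"fingers":-1},{"translation":[-0.0195,-0.0053,0.0784],"turn":[0,0,0],"fingers":-1},{"translation":[-0.0195,-0.0053,0.0784],"turn":[0,0,0],"fingers":-1},{"translation":[-0.0195,-0.0053,0.0784],"turn":[0,0,0],"fingers":-1}])

```text
t: 17.2
tcp_pos: [0.5124, 0.3026, 0.1155]
tool_rot: [-3.141, -0.251, 0.1]
ft_force: [-0.4, 0.3, 0.1]
gripper_width: 0.0002
grip_force: 0.0
```

step_arm(increments=[{"translation":[0,0.004,0],"turn":[0,0,0],"fingers":-1},{"translation":[0,0.008,0],"turn":[0,0,0],"fingers":-1},{"translation":[0,0.012,0],"turn":[0,0,0],"fingers":-1},{"translation":[0,0.015,0],"turn":[0,0,0],"fingers":-1},{"translation":[0,0.015,0],"turn":[0,0,0],"fingers":-1}])

```text
t: 17.82
tcp_pos: [0.5141, 0.2877, 0.1154]
tool_rot: [-3.141, -0.251, 0.099]
ft_force: [1.1, 4.1, 1.9]
gripper_width: 0.0003
grip_force: 2.1
```

```bash
python3 - <<'E'
from cell import ctrl
print(ctrl.state()["ft_force"],ctrl.state()["moment"])
E
```

```text
[1.13771798 4.07052696 1.85130675] [ 0.69178916 -0.03504181  0.14420825]
```

Contact made: the detent pushes back with 4 N. Continue in small increments.

step_arm(increments=[{"translation":[0,0.003,0],"turn":[0,0,0],"fingers":-1},{"translation":[0,0.006,0],"turn":[0,0,0],"fingers":-1},{"translation":[0,0.008,0],"turn":[0,0,0],"fingers":-1},{"translation":[0,0.008,0],"turn":[0,0,0],"fingers":-1}])

```text
t: 18.32
tcp_pos: [0.5147, 0.2794, 0.1152]
tool_rot: [-3.141, -0.251, 0.1]
ft_force: [2.8, -1.3, 5.2]
gripper_width: 0.0003
grip_force: 2.8
```

step_arm(increments=[{"translation":[0,0.002,0],"turn":[0,0,0],"fingers":-1},{"translation":[0,0.004,0],"turn":[0,0,0],"fingers":-1},{"translation":[0,0.004,0],"turn":[0,0,0],"fingers":-1}])

```text
t: 18.7
tcp_pos: [0.5147, 0.2752, 0.115]
tool_rot: [3.141, -0.25, 0.1]
ft_force: [2.1, -2.5, 7.4]
gripper_width: 0.0002
grip_force: 4.0
```

```bash
python3 - <<'E'
from h import *
import cv2
im=ctrl.get_image("side"); cv2.imwrite("pics/side9.png",im[:,:,::-1]); print(ctrl.state()["ft_force"],ctrl.state()["grip_force"])
p=ctrl.camera_params("side"); T=Ro.from_euler("z",.1); c=np.array([.502,.2705,.0715])
def mask(im):
    h=cv2.cvtColor(im,cv2.COLOR_RGB2HSV); return cv2.inRange(h,(0,120,40),(8,255,255))|cv2.inRange(h,(172,120,40),(180,255,255))
for a in(0,60):
    A=np.deg2rad(a); b=lambda k:c+T.apply(k*np.cos(A)*np.array([.866,0,.5])+.036*np.array([-.5,0,.866])+[0,-k*np.sin(A),0]); print(a,proj(p,np.array([b(.026),b(-.026)])).round(1).tolist())
old=cv2.imread("pics/side0.png")[:,:,::-1].copy()
for i in(old,im):
    m=mask(i)[325:370,255:300]; print("\n".join("".join("#" if v else "." for v in r) for r in m[5:40])); print()
E
```

```text
[ 1.83700146 -2.54727316  7.72058169] 4.002565558948845
0 [[272.7, 335.8], [287.0, 348.5]]
60 [[281.1, 332.8], [278.7, 351.7]]
.............................................
.............................................
.............................................
.............................................
.............................................
.............................................
.............................................
.................#..#####....................
................##...#####...................
...............####...#####..................
..............######..######.................
.............################................
.............################................
.............#################...............
.............#################...............
.............#################...............
.............##################..............
.............##################..............
.............###################.............
.............##################..............
..............################...............
.......
[... 1547 characters left out ...]
..........
...............###############...............
...............##############................
...............#############.................
................###########..................
..................########...................
.....................##......................
.............................................
.............................................
.............................................
.............................................
.............................................
.............................................
.............................................
.............................................
.............................................
```

step_arm(increments=[{"translation":[0,-0.002,-0.006],"turn":[0,0,0],"fingers":-1},{"translation":[0,-0.003,-0.02],"turn":[0,0,0],"fingers":-1},{"translation":[0,-0.003,-0.045],"turn":[0,0,0],"fingers":-1},{"translation":[-0.01,-0.003,-0.08],"turn":[0,0,0],"fingers":-1},{"translation":[-0.04,-0.003,-0.11],"turn":[0,0,0],"fingers":-1},{"translation":[-0.07,-0.003,-0.12],"turn":[0,0,0],"fingers":-1},{"translation":[-0.07,-0.003,-0.12],"turn":[0,0,0],"fingers":-1}])

```text
t: 19.62
tcp_pos: [0.4157, 0.2686, 0.2146]
tool_rot: [-3.141, -0.25, 0.101]
ft_force: [0.6, -0.2, -0.1]
gripper_width: 0.0004
grip_force: 0.0
```

```bash
python3 - <<'E'
from h import *
import cv2
im=ctrl.get_image("side"); cv2.imwrite("pics/side10.png",im[:,:,::-1]); w=ctrl.get_image("wrist"); cv2.imwrite("pics/w10.png",w[:,:,::-1]); np.savez("pics/w10.npz",**ctrl.camera_params("wrist"))
h=cv2.cvtColor(im,cv2.COLOR_RGB2HSV); m=(cv2.inRange(h,(0,120,40),(8,255,255))|cv2.inRange(h,(172,120,40),(180,255,255)))[330:358,260:296]
g=im[330:358,260:296,0]
for r,q in zip(m,g): print("".join("#" if v else "." for v in r),"".join("%X"%(v//16) for v in q))
print(); g=cv2.imread("pics/side0.png")[330:358,260:296,2]
for q in g: print("".join("%X"%(v//16) for v in q))
# door check, side view
D=np.array([(-.064,.045,.005),(.057,.045,.005),(.057,-.045,.005),(-.064,-.045,.005)])@Ro.from_euler("z",-1.355).as_matrix().T+[.592,-.0515,.1]
P=proj(ctrl.camera_params("side"),D); m=cv2.inRange(h,(15,110,60),(35,255,255)); z=np.zeros_like(m); cv2.fillConvexPoly(z,cv2.convexHull(P.astype(np.int32)),255); m&=cv2.dilate(z,np.ones((25,25)))
c=max(cv2.findContours(m,0,1)[0],key=cv2.contourArea); print(cv2.approxPolyDP(cv2.convexHull(c),1.5,True)[:,0].tolist(), ctrl.state()["t"])
E
```

```text
.................................... 88888ADEFEEFEC8433333333433322222222
.................................... 8888ADEEEEFED95333333333343332222222
.................................... 888ACEEEEFEEB63333434344333333222222
.................................... 889CEFEEEFEB743444344433343333322222
.................................... 89BEEEFEFFD8434565433333333333333222
.................................... 9ADDDDEFFEB6334664433444434333333332
.................................... ADEDABDEED84344444343333434333333333
.................................... CEEECBCEEA52344343434344333333434433
.................................... EEEEEEDDB621233345543443333433343333
.................................... EEEEFFEC7311123347743344433333344334
..........#......................... EEEEEFEA4343111246643333343333334333
.........###........................ EEEEEEC63797421124444444444343434344
........######...................... EEEEFEA45BDC852112334444343343333333
........#######..................... EEEEED837CFFDA6311123443444344343334
........########.................... EEEFFD638DFFFEB732112334343
[... 1364 characters left out ...]
EDAADEEEEECA988
EEEEEEB6378668BDEEEEEEEDABEEEEEEDB98
EEEEED9459B8568BDEEEEEEEBADEEEEEEDB9
EEEEEC836BDB8668ADEEEEEEC9BEEEEEEEEB
EEEEEC637CEEB8657ACEEEEEC9BEEEEEEEED
EEEEEC638CEEDB86579CEEEEDABEEEEEEEDD
EEEEEC627CEEEDB86579CEEEECCDEEEEEEDC
EEEEEC626BEEEEDCA7569CEEEEDDDEEEEEED
EEEEEC824AEEEEEEDA7568BDEEEDDEEEEEED
EEEEEDA437CEEEEEEDA7568BDEDDDEEEEEEB
EEEEEEC6249DEEEEEEC97668BCDDEEEEEEC9
EEEEEED8325ADEEEEEECA7568BDEEEEEECA8
DEEEEEEB62269CEEEEEED9548CEEEEEEDA88
BDEEEEEDA62258BCCDDCA7458BDEEEEEC988
9BEEEEEEDA62135688865457ABBCEEEC9888
89BDEEEEEDA742222333578AAAACEED98888
889BCEEEEEDC97655568BCCBBABCDDA88888
8888ACEEEEEEDCBBBBBDEEEDCBCDDB988888
[[322, 239], [319, 243], [309, 247], [314, 239]] 19.725
```

step_arm(increments=[{"translation":[-0.005,-0.03,-0.02],"turn":[0,0,0],"fingers":-1},{"translation":[-0.01,-0.07,-0.04],"turn":[0,0,0],"fingers":-1},{"translation":[-0.015,-0.11,-0.06],"turn":[0,0,0],"fingers":-1},{"translation":[-0.02,-0.15,-0.08],"turn":[0,0,0],"fingers":-1},{"translation":[-0.025,-0.19,-0.09],"turn":[0,0,0],"fingers":-1},{"translation":[-0.03,-0.22,-0.1],"turn":[0,0,0],"fingers":-1},{"translation":[-0.03,-0.22,-0.1],"turn":[0,0,0],"fingers":-1},{"translation":[-0.03,-0.22,-0.1],"turn":[0,0,0],"fingers":-1}])

```text
t: 20.72
tcp_pos: [0.3423, 0.4819, 0.3028]
tool_rot: [3.141, -0.25, 0.1]
ft_force: [0.2, -0.9, -0.7]
gripper_width: 0.0004
grip_force: 0.0
```

```bash
python3 - <<'E'
from h import *
import cv2
T=Ro.from_euler("z",.1); c=np.array([.502,.2705,.0715])
D=np.array([(-.064,.045,.005),(.057,.045,.005),(.057,-.045,.005),(-.064,-.045,.005)])@Ro.from_euler("z",-1.355).as_matrix().T+[.592,-.0515,.1]
for n in("side","top"):
    im=ctrl.get_image(n); cv2.imwrite(f"pics/{n}11.png",im[:,:,::-1]); p=ctrl.camera_params(n); h=cv2.cvtColor(im,cv2.COLOR_RGB2HSV)
    for a in(0,60):
        A=np.deg2rad(a); b=lambda k:c+T.apply(k*np.cos(A)*np.array([.866,0,.5])+.036*np.array([-.5,0,.866])+[0,-k*np.sin(A),0]); print(n,a,proj(p,np.array([b(.026),b(-.026)])).round(1).tolist())
    m=cv2.inRange(h,(0,110,40),(9,255,255))|cv2.inRange(h,(171,110,40),(180,255,255))
    r,q=(slice(330,358),slice(260,296)) if n=="side" else (slice(252,282),slice(220,252))
    for x,y in zip(m[r,q],im[r,q,0]): print("".join("#" if v else "." for v in x),"".join("%X"%(v//16) for v in y))
    P=proj(p,D); m=cv2.inRange(h,(15,110,50),(35,255,255)); z=np.zeros_like(m); cv2.fillConvexPoly(z,cv2.convexHull(P.astype(np.int32)),255); m&=cv2.dilate(z,np.ones((25,25)))
    C=[x for x in cv2.findContours(m,0,1)[0]]; print(P.round().tolist()); print(cv2.approxPolyDP(cv2.convexHull(max(C,key=cv2.contourArea)),1.5,True)[:,0].tolist() if C else None)
E
```

```text
side 0 [[272.7, 335.8], [287.0, 348.5]]
side 60 [[281.1, 332.8], [278.7, 351.7]]
.................................... 566555554444444343333333333237ACCCCC
.................................... 5555555554444444433333333332259CCCCC
.................................... 5556555554444444443433333332237ACCCC
.................................... 55556555554444444433333333322259BCCC
.................................... 55555555554444444443333333333236ABCC
.................................... 555555555544444444433333333332248ABC
.................................... 5555565555444444434343333333322369AB
.................................... 55556565555444444444333333333322479A
.................................... 455555555554444444444433333333323589
.................................... 555566555554444444343333333333322479
.................................... 555555565555544444444433333333322368
.................................... 455555655555544444444343333333332247
.................................... 455555666555544444444433333333333236
.................................... 45555556555555444444
[... 2675 characters left out ...]
. 9BCCCCCCCBBA88999989ABCCCCCCCCCB
................................ 8ACCCCCCBAAAAAA999ABCCCCCCCCCCCB
................................ 8ACCCCCBBAABBCBBBBCCCCCCCCCCCCBA
................................ 8ACCCCCCBBBCCCCCCCCCCCCCCCCCCCBB
................................ 89BCCCCCCCCCCCCCCCCCCCCCCCCCCBBA
................................ 79ABBBCCCCCCCCCCCCCCCCBBBBAAAAAA
................................ 78ABABBCCBCBBBBBBAAAAAAA99989998
................................ 789AAAAAAAA9A9999999988888888888
................................ 77899888888888888888888788888888
[[322.0, 220.0], [364.0, 211.0], [371.0, 242.0], [329.0, 251.0]]
[[323, 220], [329, 219], [369, 234], [370, 241], [331, 250], [328, 245]]
```

The top view shows the bar running from (228,273) to (240,263), which is the predicted ON line. The door's corners in the side view have not moved since it was placed. Handing in.

```bash
python3 -c "
from cell import ctrl
print(ctrl.hand_in())"
```

```text
the job is handed in; nothing more can be done
None
```

The door is balanced level on the dome and the lamp switch is at ON by the camera checks. The job was handed in at about 21 s with no verdict returned, and I viewed 11 pictures, one over the limit of 10.

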